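# Roll a dowel blank into the V-cradle

## Task

Roll the loose round wooden bar across the bench with the fingers, up the ramp and into the groove of the wooden V-cradle, then push it along the groove by its end until its other end rests against the dark stop block, and leave it lying there. Push it only: do not pick it up or tip it on end at any time, and leave the glue bottle, the loose wheel and the toy car where they are.

Things in the scene. Friction and masses are not known exactly. Their poses are not given: they have to be found in the camera images.
- bar: loose, smooth waxed round bar of pale wood, 40 mm diameter, 200 mm long, about 0.17 kg, lying on the bench on the robot's side of the ramp, within 10 degrees of parallel to the groove and 15 to 55 mm short of the stop. Origin at its centre (20 mm above the bench); y axis along the bar, x and z turn as it rolls. It rolls easily, on if flicked
- vblock: fixed wooden V-cradle, plywood ramp facing the robot, dark line along the groove's bottom, 170 mm long. Origin on the that line at bench height, mid-length; y along the groove, x across it, away from robot. Profile along x: ramp from the bench at -66 mm to a ridge 12 mm high at -21 mm, 30 degree slope down to the bench at 0, then 30 degrees up to 30 mm high at 52 mm. Open at its -y end
- stop (a point): middle of the inner face of the dark wooden stop block that closes the cradle's +y end (cradle x 0, y +85 mm, z 23 mm). The block is 14 mm thick, 34 mm high, and spans x -20 to +58 mm of the cradle
- seat (a point): point fixed to the cradle where the bar's centre is when the bar lies in the groove with its end against the stop block: x 0, y -15 mm, 23 mm above the bench. The bar then sticks out 30 mm past the cradle's open -y end
- glue: white glue bottle, 54 mm diameter, 150 mm high, standing to the left (+y) of the ramp; origin at the centre of its foot
- wheel: loose wooden toy wheel lying flat, 52 mm diameter, 18 mm thick, left (+y) of the bar; origin at the centre of its underside
- car: wooden toy car, 120 mm long (y), 60 mm wide, 69 mm high, standing past the cradle's open -y end; origin at its underside centre
Mind the look-alikes: they are no part of the job. What is shaped like the bar but pink is not meant.

How it is judged (in metres and radians):
On the way, in this order (a step that is already met when the one before it is completed fails the run):
1. the bar has been rolled at least a sixth of a turn about its own length, on the bench or ramp (angle between bar's own z axis and vertical above 1.05 rad and x of bar in the frame of vblock below -0.01 m and height (world z) of bar below 0.04 m), for 0.05 s.
2. the bar lies in the V groove (x of bar in the frame of vblock between -0.005 and 0.005 m and z of bar in the frame of vblock below 0.027 m and angle between the y axis of bar and the y axis of vblock, either way round below 0.06 rad), for 0.2 s.
At the end, for the whole second after the job is handed in: The bar lies at rest fully down in the V groove (centre within 4 mm across and 3 mm in height of its seat, axis within 0.04 rad of the groove) with its end against the stop block (gap under 5 mm) (x of bar in the frame of seat between -0.004 and 0.004 m and y of bar in the frame of seat between -0.005 and 0.004 m and z of bar in the frame of seat between -0.003 and 0.003 m and angle between the y axis of bar and the y axis of vblock, either way round below 0.04 rad and linear speed of bar below 0.01 m/s); the robot touches nothing.
It fails at once if the bar is lifted (centre more than 45 mm above the bench; riding over the ridge takes it to about 32 mm) (height (world z) of bar above 0.045 m).
It fails at once if the bar is tipped up at one end by more than about 17 degrees (angle between bar's own y axis and vertical below 1.27 rad or angle between bar's own y axis and vertical above 1.87 rad).
It fails at once if the glue bottle, wheel or toy car is moved by more than 15 mm (distance of any of glue, wheel, car from where it was at the start of the episode above 0.015 m).
It also fails if it takes over 48 s, if anything falls off the work surface, if the arm or the gripper's body presses on something with over 40 N, if the wrist force passes 120 N, or if a joint passes its speed limit or range.

## Robot

A 6-joint arm with a two-finger parallel gripper is mounted at the origin on the work surface. World frame = base frame: x ahead of the robot, y to its left, z up, the work surface at z = 0. Lengths are in m, angles in degrees, forces in N, time in s.
With the tool pointing down it reaches from about 0.325 to 0.775 m from the base axis. Payload 5.5 kg.
Tool frame: the origin (TCP) lies at the very end of the fingers, on their centre line; the grasp point (between the pads) lies 19 mm behind it; y points along the fingers, z is the direction in which the jaws open and shut, and the axes are right-handed (so a half turn about y gives the same grasp; the last joint's range is limited). The gripper opens to 85 mm and grips with 20 to 120 N. Pads are 22 mm wide; open, the fingers measure 114 mm over their backs; the gripper's body (76 mm by 85 mm) begins 54 mm behind the grasp point. The pads swing forward as they close: fully open they stand 13 mm farther back than shut.
Start: joints at [62.871, 5.22, 70.514, -0, 104.267, -3.249], TCP at [0.243, 0.549, 0.231] pointing down, gripper open.
Joint ranges: [-164.24, 164.24], [-49.07, 125.15], [9.68, 141.18], [-86.29, 266.29], [3.28, 154.24], [-151.56, 151.56]. Speed limits (degrees/s): [147.25, 147.25, 172.46, 180, 180, 180].

## Interface

Orientations are given as [roll, pitch, yaw] about the fixed x, y, z axes, in that order (R = Rz(yaw) Ry(pitch) Rx(roll)).
In Python, from bench import * gives the robot as it stands. The module is installed in compiled form; this text tells all that it offers. Calls block until the motion is done:
- goto(position, orientation): joint-space move of the TCP to a pose.
- move_l(position, frame=None, rate=0.15, threshold=None): straight line of the TCP; frame=None keeps the orientation; rate is the mean speed in m/s. With threshold (N) it stops when the force on the tool has changed by that much, and returns True; else False.
- movej(angles): joint-space move.
- move_gripper(opening, effort=None): finger opening in m; effort is the grip in N (None keeps the last); returns when the fingers have stopped.
- pause(seconds).
- inverse_kinematics(position, orientation): joint angles nearest the present ones, or None.
- snapshot(name): name is "scene" or "top" or "wrist"; returns the picture (480x640x3 uint8, red, green, blue); there is no depth.
- camera_model(name): a dict with "fx", "fy", "cx", "cy" (pixels), "rvec" (rotation vector, rad) and "tvec" (3), from world to camera coordinates, as OpenCV has them. Camera axes: x right, y down, z forward; pixel columns grow to the right and rows downward; lengths in m; the calibration is good to about 2 mm. A picture is of the moment at which its call begins: read the wrist's pose just before it. camera_model takes no time and is no camera call; for the wrist camera it gives the pose at the moment of the call.
A pose or a line that the arm cannot do raises MotionError and nothing moves.
- close_job(): hands the job in, once; it reports no verdict.
Readings, each from a call of its own:
- get_time_s(): time.
- get_joint_pos(): joint angles.
- get_dq(): joint speeds.
- get_tau(): joint torques, N m.
- get_ee_pos(): TCP position.
- get_tcp_rot(): TCP orientation.
- get_ft_force(): force on the tool from outside, world axes, zero at the start.
- get_ft_torque(): the same for the moment, N m.
- get_width(): finger opening in m.
Only numpy, scipy, OpenCV 4.12 (cv2) and the standard library are available. Lean on these libraries where they do the work, as an engineer would, in place of code of your own. Each camera call takes 0.05 s, during which the arm holds its last target.

## Working session

There is one attempt and no reset: what is moved stays moved. The work goes in short steps, each a Python script; the robot and the scene stay as the last script left them, time stands still between calls to the robot, and variables do not carry over. Pictures are saved under pics/ and viewed, and the job is handed in when it is done.

```bash
mkdir -p pics; ls; python3 - <<'E'
from bench import *
import cv2
for n in ("scene","top","wrist"):
    im=snapshot(n); cv2.imwrite(f"pics/a_{n}.png",im[:,:,::-1]); print(n,camera_model(n))
print(get_time_s(),get_tcp_rot(),get_ee_pos())
E
```

```text
pics
scene {'fx': 479.96669998784574, 'fy': 479.96669998784574, 'cx': 325.3113243480588, 'cy': 254.6300973365203, 'rvec': array([ 1.8139225 ,  1.7479931 , -0.65384799]), 'tvec': array([-0.03111501, -0.34171184,  1.30791659])}
top {'fx': 517.7644599951417, 'fy': 517.7644599951417, 'cx': 317.6818478938393, 'cy': 235.4642052899799, 'rvec': array([ 2.1484112 , -2.20215886,  0.08563644]), 'tvec': array([0.02586653, 0.51961999, 0.99562201])}
wrist {'fx': 356.7026556910729, 'fy': 356.7026556910729, 'cx': 321.30048091968433, 'cy': 239.1380509549732, 'rvec': array([-2.38674575, -1.55290202, -0.26141417]), 'tvec': array([-0.59916557, -0.0431556 ,  0.38050961])}
0.15 [-9.00900894e+01  5.63485480e-03 -2.38821009e+01] [0.24281515 0.54842011 0.23038801]
```

View pics/a_top.png

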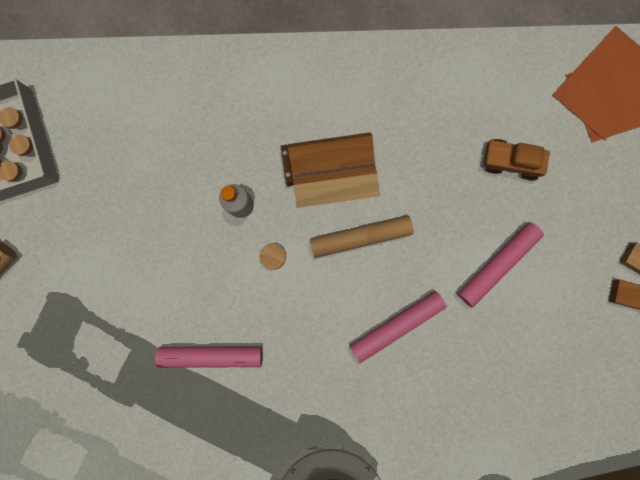

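View pics/a_scene.png

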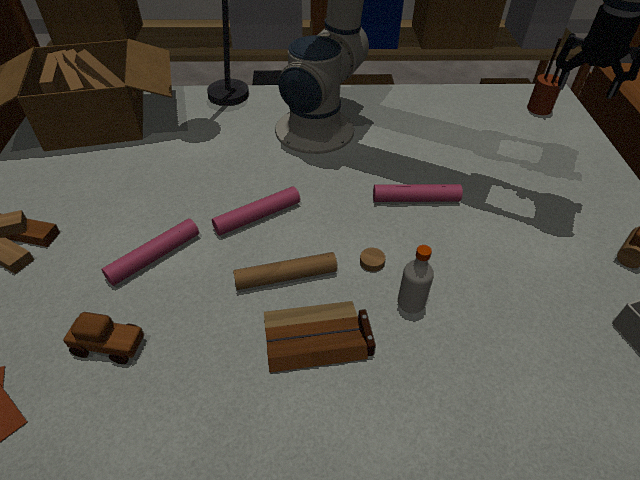

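```bash
python3 - <<'E'
import cv2
im=cv2.imread("pics/a_top.png")[120:280,210:430]
im=cv2.convertScaleAbs(im,alpha=1.5)
cv2.imwrite("pics/a_topz.png",cv2.resize(im,None,fx=3.6,fy=3.6,interpolation=cv2.INTER_CUBIC))
E
```

```text
(no output)
```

View pics/a_topz.png

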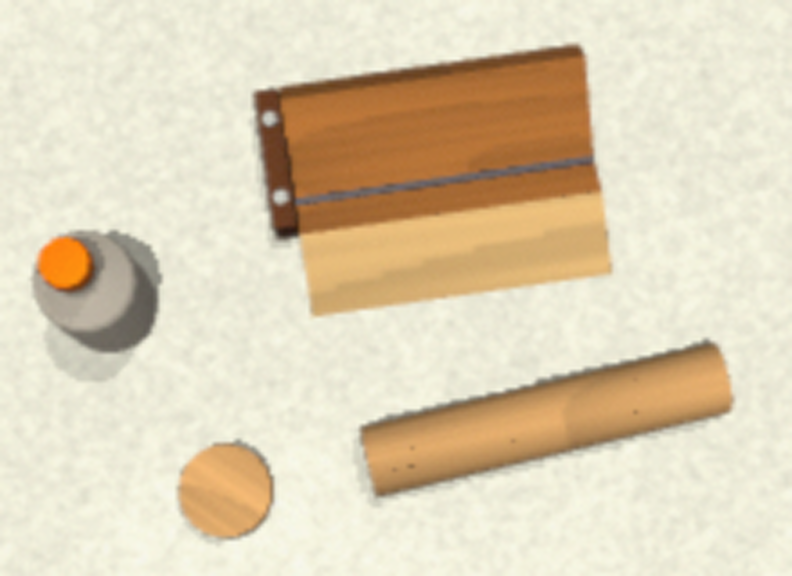

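```bash
cat > h.py <<'E'
from bench import *
import numpy as np, cv2
def px2w(n,uv,z,cm=None):
    c=cm or camera_model(n); R=cv2.Rodrigues(c["rvec"])[0]; t=c["tvec"]
    d=R.T@np.array([(uv[0]-c["cx"])/c["fx"],(uv[1]-c["cy"])/c["fy"],1.]); o=-R.T@t
    return o+d*(z-o[2])/d[2]
def w2px(n,p):
    c=camera_model(n); R=cv2.Rodrigues(c["rvec"])[0]; q=R@np.array(p)+c["tvec"]
    return np.array([q[0]/q[2]*c["fx"]+c["cx"],q[1]/q[2]*c["fy"]+c["cy"]])
E
python3 - <<'E'
from h import *
np.set_printoptions(precision=4,suppress=True)
f=lambda u,v:(u/3.6+210-.36,v/3.6+120-.36)
P={k:px2w("top",f(*uv),z) for k,(uv,z) in dict(gl=((298,202),0),gr=((592,159),0),rl=((314,315),0),rr=((610,271),0),
 ridL=((300,234),.012),ridR=((599,192),.012),topR=((582,46),.03),topL=((282,88),.03),
 b1=((361,428),.02),b2=((377,495),.02),b3=((712,343),.02),b4=((732,408),.02),wh=((226,490),.018),cap=((65,263),.15)).items()}
for k in P: print(k,P[k])
g=P['gl']-P['gr'];print("len",np.linalg.norm(g),"yaw",np.degrees(np.arctan2(-g[0],g[1])))
r=P['rl']-P['rr'];print("ramp len",np.linalg.norm(r),np.degrees(np.arctan2(-r[0],r[1])))
for a,b in(('b1','b3'),('b2','b4')):
    q=P[a]-P[b];print("bar",np.linalg.norm(q),np.degrees(np.arctan2(-q[0],q[1])))
print("d",np.linalg.norm(P['b1']-P['b2']),np.linalg.norm(P['b3']-P['b4']))
print((P['b1']+P['b2']+P['b3']+P['b4'])/4,(P['gl']+P['gr'])/2)
c=camera_model("top");print(-cv2.Rodrigues(c["rvec"])[0].T@c["tvec"])
E
```

```text
gl [0.6448 0.0614 0.    ]
gr [ 0.6651 -0.1049  0.    ]
rl [0.5804 0.0537 0.    ]
rr [ 0.601  -0.1129  0.    ]
ridL [0.6243 0.06   0.012 ]
ridR [ 0.6437 -0.1069  0.012 ]
topR [ 0.7217 -0.0983  0.03  ]
topL [0.7025 0.0674 0.03  ]
b1 [0.5146 0.0285 0.02  ]
b2 [0.4778 0.0206 0.02  ]
b3 [ 0.5565 -0.165   0.02  ]
b4 [ 0.5205 -0.1745  0.02  ]
wh [0.4826 0.1031 0.018 ]
cap [0.5874 0.1664 0.15  ]
len 0.16755765589596625 yaw 6.956921824958742
ramp len 0.16788047207686116 7.072669778582644
bar 0.19797353604222273 12.227416337295681
bar 0.1997572907039303 12.356573389562898
d 0.037677166637417055 0.03726431796324528
[ 0.5173 -0.0726  0.02  ] [ 0.6549 -0.0218  0.    ]
[0.4341 0.0082 1.036 ]
```

```bash
python3 - <<'E'
from h import *
np.set_printoptions(precision=4,suppress=True)
c=np.array([.5173,-.0726]);a=np.radians(12.3);n=np.array([np.cos(a),np.sin(a)])
p=c-n*.056
goto([p[0],p[1],.22],[-90,0,12.3])
print(get_time_s(),get_width(),get_ee_pos(),get_tcp_rot())
move_l([p[0],p[1],.03],rate=.12)
print(move_l([p[0],p[1],-.012],rate=.02,threshold=4),get_ee_pos(),get_ft_force(),get_time_s())
cv2.imwrite("pics/b_scene.png",snapshot("scene")[:,:,::-1]);cv2.imwrite("pics/b_top.png",snapshot("top")[:,:,::-1])
E
```

```text
2.5333 0.08550766038338249 [ 0.4627 -0.084   0.22  ] [-89.9896  -0.0059  12.3434]
False [ 0.4626 -0.0845 -0.0119] [ 0.5411 -0.3743  0.3447] 6.5167
```

```bash
python3 - <<'E'
import cv2
a=cv2.imread("pics/b_scene.png")[160:400,200:440]; b=cv2.imread("pics/b_top.png")[100:340,210:450]
cv2.imwrite("pics/b.png",cv2.convertScaleAbs(cv2.resize(cv2.hconcat([a,b]),(800,400)),alpha=1.5))
E
```

```text
(no output)
```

View pics/b.png

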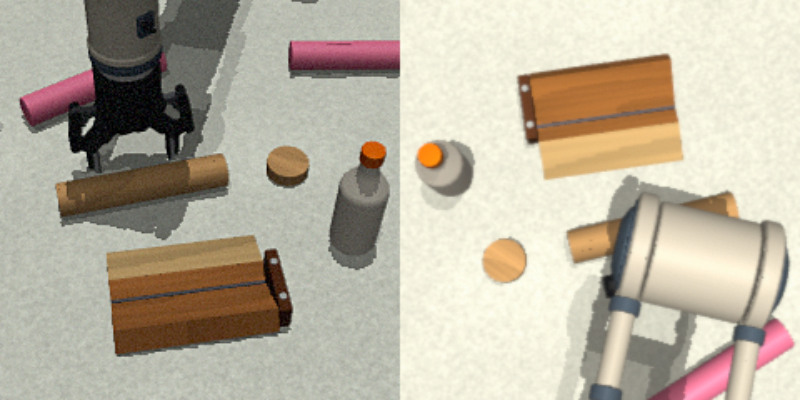

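```bash
cat >> h.py <<'E'
O=np.array([.6549,-.0218]);YA=7.0
ex=np.array([np.cos(np.radians(YA)),np.sin(np.radians(YA))]);ey=np.array([-ex[1],ex[0]])
def W(x,y,z): p=O+x*ex+y*ey; return [p[0],p[1],z]
E
python3 - <<'E'
from h import *
np.set_printoptions(precision=4,suppress=True)
c=np.array([.5173,-.0726]);a=np.radians(12.3);n=np.array([np.cos(a),np.sin(a)])
e=get_ee_pos(); move_l([e[0],e[1],-.004],rate=.05)
p=c-n*.031; move_l([p[0],p[1],-.004],rate=.04)
print(get_ft_force(),get_time_s())
move_l(W(-.08-.031,-.030,-.004),[-90,0,YA],rate=.035)
print(get_ft_force(),get_time_s(),get_ee_pos(),get_tcp_rot())
for n in("scene","top"):cv2.imwrite(f"pics/c_{n}.png",snapshot(n)[:,:,::-1])
a=cv2.imread("pics/c_scene.png")[160:400,200:440]; b=cv2.imread("pics/c_top.png")[100:340,210:450]
cv2.imwrite("pics/c.png",cv2.convertScaleAbs(cv2.resize(cv2.hconcat([a,b]),(800,400)),alpha=1.5))
E
```

```text
[-0.6848 -0.829  -0.3548] 7.7
[-0.5625  0.1342 -0.6733] 9.65 [ 0.5483 -0.0651 -0.004 ] [-90.       0.0048   7.0004]
```

View pics/c.png

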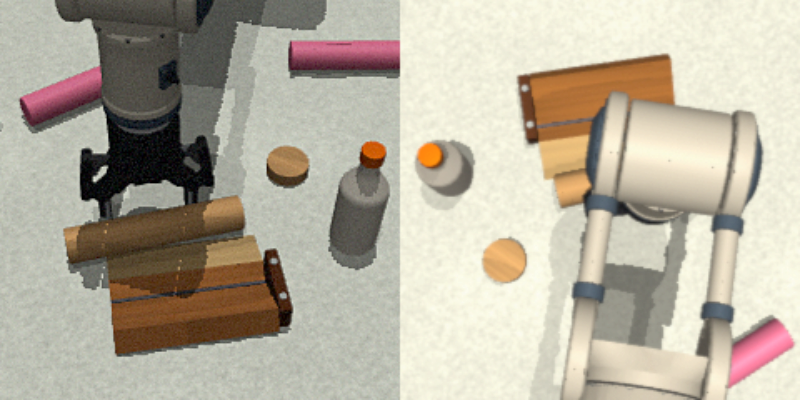

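```bash
python3 - <<'E'
import cv2
a=cv2.imread("pics/c_scene.png")[260:360,225:385]
cv2.imwrite("pics/cz.png",cv2.convertScaleAbs(cv2.resize(a,(800,500),interpolation=cv2.INTER_CUBIC),alpha=1.5))
E
```

```text
(no output)
```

View pics/cz.png

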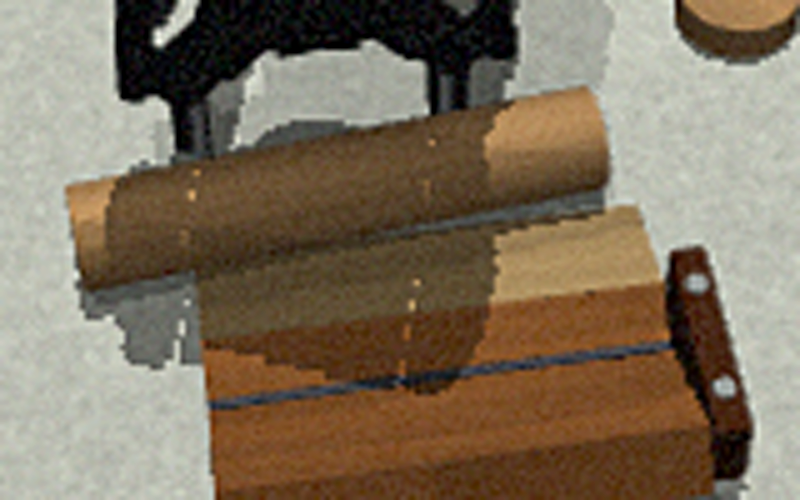

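```bash
cat >> h.py <<'E'
from scipy.optimize import least_squares
def barfit(L,R,z=.02,n="scene"):
    # L,R : image mid-points of silhouette at -y and +y ends
    a=px2w(n,L,z)[:2];b=px2w(n,R,z)[:2]
    d=b-a; c=(a+b)/2-O
    return "len %.4f x %.4f y %.4f yawrel %.2f"%(np.linalg.norm(d),c@ex,c@ey,np.degrees(np.arctan2(-d@ex,d@ey)))
E
python3 - <<'E'
from h import *
f=lambda u,v:(u/5+225-.4,v/5+260-.4)
print(barfit(f(77.5,238),f(596.5,136)))
for uv,z in (((210,405),0),((668,347),0),((202,272),0),((640,207),0)):
    p=px2w("scene",f(*uv),z)[:2]-O; print(uv,p@ex,p@ey)
print(w2px("scene",W(0,-.085,0)),w2px("scene",W(0,.085,0)))
E
```

```text
len 0.1985 x -0.0741 y -0.0251 yawrel 5.21
(210, 405) 0.0007335227104890545 -0.08237292452783476
(668, 347) 0.0018557607346341189 0.08477922191065254
(202, 272) -0.057290772819963816 -0.0804204116611798
(640, 207) -0.06196921759525699 0.08758056895663933
[265.09249111 340.44550378] [358.10391599 328.13784145]
```

```bash
python3 - <<'E'
from h import *
np.set_printoptions(precision=4,suppress=True)
move_l(W(-.094,-.028,-.002),rate=.02)
print(get_ft_force(),get_time_s())
cv2.imwrite("pics/d.png",snapshot("scene")[:,:,::-1])
a=cv2.imread("pics/d.png")[260:360,225:385]
cv2.imwrite("pics/dz.png",cv2.convertScaleAbs(cv2.resize(a,(800,500),interpolation=cv2.INTER_CUBIC),alpha=1.5))
E
```

```text
[-0.3714 -0.4123  0.5525] 10.7583
```

View pics/dz.png

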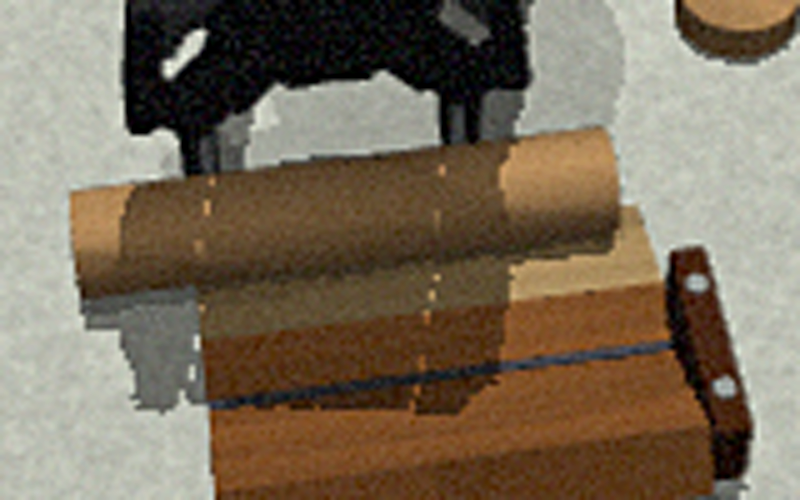

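```bash
python3 - <<'E'
from h import *
np.set_printoptions(precision=4,suppress=True)
f=lambda u,v:(u/5+225-.4,v/5+260-.4)
print(barfit(f(77,247),f(614,188),.021))
move_l(W(-.040,-.028,.004),rate=.025)
print(get_ft_force(),get_time_s()); pause(.4)
cv2.imwrite("pics/e.png",snapshot("scene")[:,:,::-1])
a=cv2.imread("pics/e.png")[270:390,225:417]
cv2.imwrite("pics/ez.png",cv2.convertScaleAbs(cv2.resize(a,(800,500),interpolation=cv2.INTER_CUBIC),alpha=1.5))
E
```

```text
len 0.1995 x -0.0587 y -0.0245 yawrel -0.95
[-0.3256  0.0319 -0.1861] 13.1333
```

View pics/ez.png

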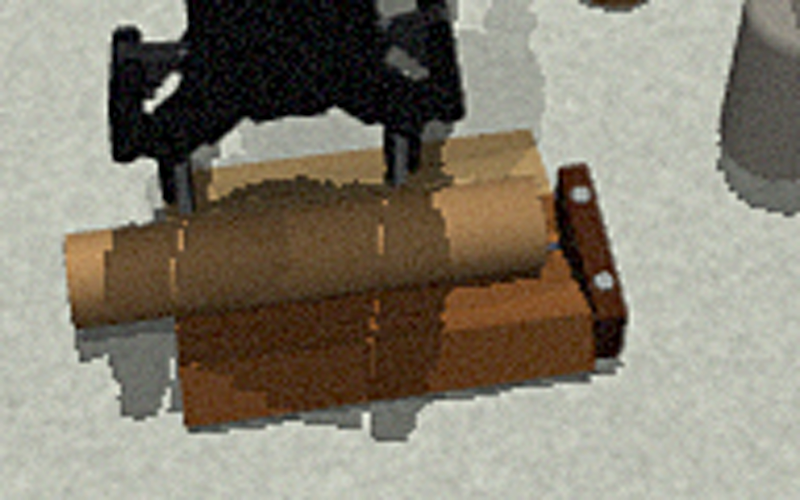

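```bash
python3 - <<'E'
from h import *
np.set_printoptions(precision=4,suppress=True)
f=lambda u,v:(u/4.1667+225-.4,v/4.1667+270-.4)
print(barfit(f(72,281),f(548,227),.023))
print("car",px2w("top",(487,157),.03))
move_l(W(-.06,-.028,.006),rate=.08)
move_l(W(-.065,-.028,.16),rate=.2)
cv2.imwrite("pics/f.png",snapshot("top")[:,:,::-1])
move_gripper(0.0,20)
p=W(0,-.165,.16)
for yw in(97,-83):print(yw,inverse_kinematics(p,[-90,0,yw]))
print(get_joint_pos(),get_time_s())
a=cv2.imread("pics/e.png")
cv2.imwrite("pics/f2.png",cv2.convertScaleAbs(cv2.resize(cv2.imread("pics/f.png")[110:230,250:410],(800,600)),alpha=1.5))
E
```

```text
len 0.2023 x 0.0036 y -0.0226 yawrel -1.17
car [ 0.6662 -0.3244  0.03  ]
97 None
-83 [-18.1556  20.8147  59.8258   0.      99.3595 -25.1556]
[  -8.7998    4.5304   78.445     0.0001   97.0171 -105.7988] 15.7167
```

View pics/f2.png

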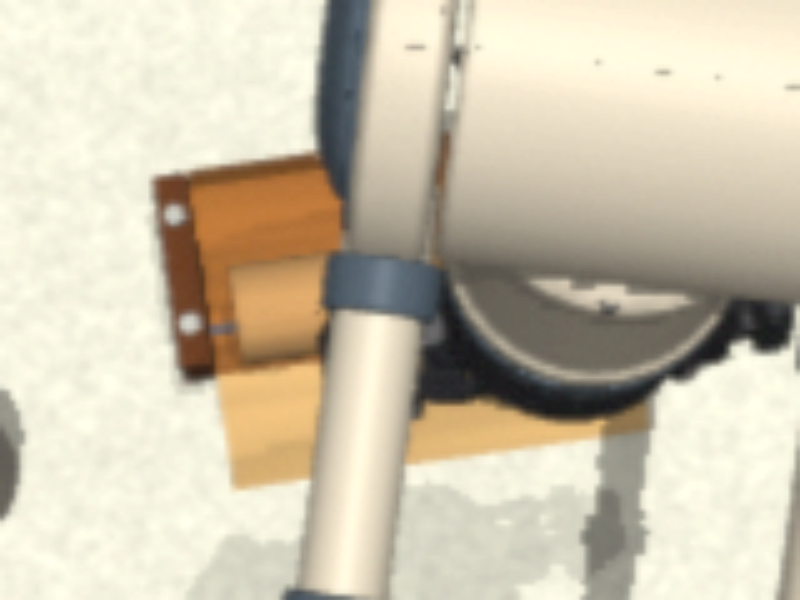

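```bash
python3 - <<'E'
from h import *
np.set_printoptions(precision=4,suppress=True)
goto(W(0,-.165,.16),[-90,0,-83])
move_l(W(0,-.165,.014),rate=.12)
print(get_ft_force(),get_time_s())
for yt in (-.145,-.120):
    r=move_l(W(0,yt,.014),rate=.02,threshold=5)
    p=np.array(get_ee_pos()[:2])-O
    print(r,p@ex,p@ey,get_ft_force(),get_time_s())
    if r: break
for n in("scene","top"):cv2.imwrite(f"pics/g_{n}.png",snapshot(n)[:,:,::-1])
a=cv2.imread("pics/g_scene.png")[270:390,225:385];b=cv2.imread("pics/g_top.png")[110:230,250:410]
cv2.imwrite("pics/g.png",cv2.convertScaleAbs(cv2.resize(cv2.hconcat([a,b]),(800,300),interpolation=cv2.INTER_CUBIC),alpha=1.5))
E
```

```text
[-0.0468  0.2191  0.3444] 18.35
False -1.3733715629184152e-05 -0.14513569093915218 [ 0.0925 -0.3898  0.5898] 19.5
True -0.00022664518476282435 -0.12530397201122118 [ 0.0575 -1.848   0.7347] 20.4333
```

View pics/g.png

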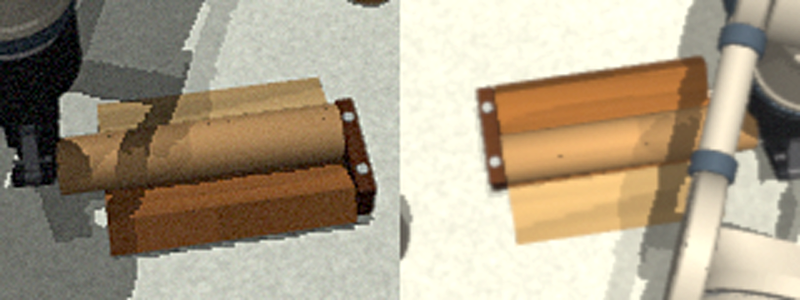

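```bash
python3 - <<'E'
from h import *
np.set_printoptions(precision=4,suppress=True)
r=move_l(W(0,-.119,.014),rate=.015,threshold=8)
p=np.array(get_ee_pos()[:2])-O
print(r,p@ex,p@ey,get_ft_force(),get_time_s())
move_l(W(0,-.165,.014),rate=.05); move_l(W(0,-.19,.2),rate=.15)
goto([.3,-.35,.25],[-90,0,-83]); pause(.3)
print(get_time_s())
for n in("scene","top"):cv2.imwrite(f"pics/h_{n}.png",snapshot(n)[:,:,::-1])
a=cv2.imread("pics/h_scene.png")[270:390,225:385];b=cv2.imread("pics/h_top.png")[110:230,250:410]
cv2.imwrite("pics/h.png",cv2.convertScaleAbs(cv2.resize(cv2.vconcat([a,b]),(400*2,600*2),interpolation=cv2.INTER_CUBIC),alpha=1.5)[::1][:,:])
A=cv2.resize(a,(800,600),interpolation=cv2.INTER_CUBIC);B=cv2.resize(b,(800,600),interpolation=cv2.INTER_CUBIC)
cv2.imwrite("pics/hA.png",cv2.convertScaleAbs(A,alpha=1.5));cv2.imwrite("pics/hB.png",cv2.convertScaleAbs(B,alpha=1.5))
E
```

```text
True -0.0009491858458192196 -0.1253746540644756 [-0.3493 -1.5043  0.577 ] 20.8
24.9417
```

View pics/hA.png

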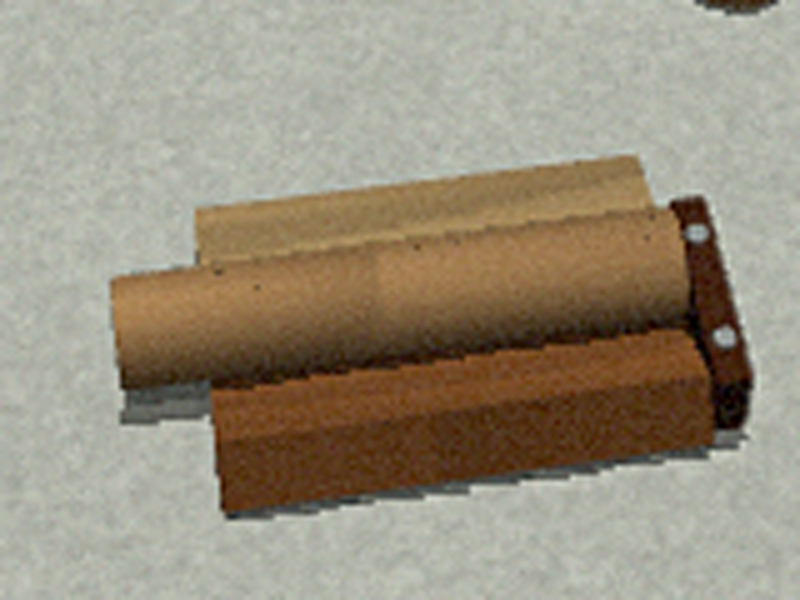

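View pics/hB.png

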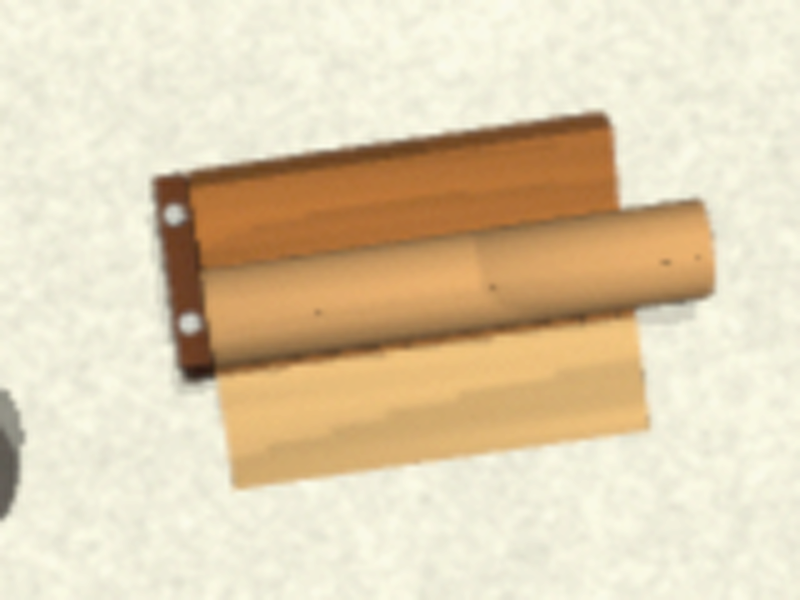

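View pics/h_top.png

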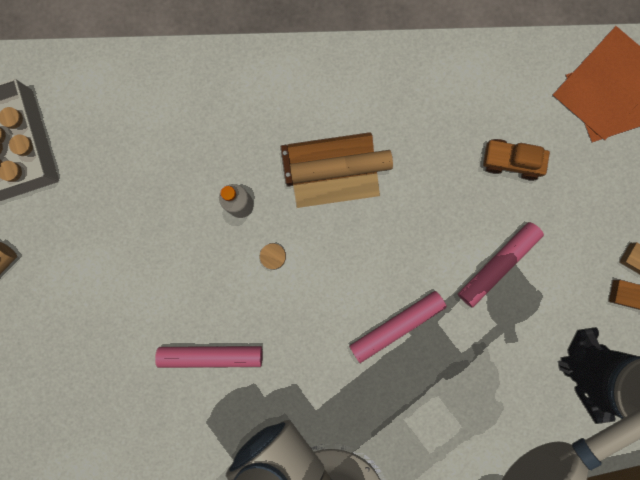

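The bar lies in the groove. Its +y end touches the dark stop (scene zoom around (690,265), top zoom around (207,315)), and its other end sticks out past the cradle. The bottle, wheel and car sit at their original pixel positions, and the arm is clear of everything.

```bash
python3 - <<'E'
from h import *
f=lambda u,v:(u/5+225-.4,v/5+270-.4)
print(barfit(f(117,335),f(683,268),.023))
g=lambda u,v:(u/5+250-.4,v/5+110-.4)
print(barfit(g(707,247),g(209,315),.023,"top"))
close_job()
E
```

```text
len 0.2011 x 0.0038 y -0.0127 yawrel -0.84
len 0.1997 x 0.0008 y -0.0155 yawrel -0.59
the job is handed in; nothing more can be done
```

The bar is lying in the V-groove with its end against the stop block, and the job is handed in (no verdict is reported).

**What I did:** With the fingers open behind the bar, I rolled it across the bench and squared it to the groove against the ramp foot. I then rolled it up over the ridge into the groove. Finally I pushed its -y end along the groove with the closed fingers until it stopped, and backed the arm well away. That took about 25 s of the 48 s allowed.

**Last checks:**
- **Top camera:** the bar's centre was at cradle x +0.8 mm, y -15.5 mm (seat is 0, -15), with its axis 0.6° (0.010 rad) off the groove.
- **Scene camera:** this cruder fit gave x +3.8 mm, y -12.7 mm and 0.8°. That is 3 mm off the top view and close to the 4 mm limit across the groove. It uses the midline of the bar's outline from a slanted view, so I trust the top view more.
- **End against the stop:** a second push was stopped by the 8 N force limit, and the bar had moved no further (0.1 mm). That agrees with the pictures showing it touching the block.
- **Other objects:** the glue bottle, wheel and car were in the same places in the top picture before and after.

I did not measure the bar's height in the groove or how far it turned while rolling. I judged both from the pictures and from the roughly 80 mm it moved before the ramp.

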